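# Clear the chips off a microscope stage behind its spring index pin

## Task

Clean the specimen stage of the comparison microscope. Pull up the red spring pin and turn it counter-clockwise into its rest notch so that it stays out by itself, draw the stage fully out by its yellow post, and with the scraper block wipe every metal chip off the plate into the blue tray, never touching the chips with the fingers. Then push the stage fully home while the pin is still parked, and turn the pin back so that it drops fully down and locks the stage. Leave the scraper standing upright on its mat, and the jar, the mount and the tin where they are.

Things in the scene. Friction and masses are not known exactly. Their poses are not given: they have to be found in the camera images.
- base: Black base of a comparison microscope, fixed, 290 (x) by 500 (y) by 20 mm; origin under its centre, x away from the robot, y along the slide (left). Over its right end: microscope tubes, radius 27, at base x 20, y -150 and -390 mm, lenses down to 160 mm height; column, radius 22, at x 110, y -270; bridge at 325 to 375 mm height.
- stage (a joint): Position (m) of the specimen stage on its slide: 0 = home under the microscope (end stop), 0.22 = fully out to the left, along the base's +y (end stop). Friction 2 N plus a little damping; stays where it is left. At 0 the index pin locks it (1 mm play) until the pin is lifted 8 mm or more.
- plate (a point): Point on top of the stage's grey plate, 50 mm above the bench, at base x 0, y -130 mm when home; axes as the base's; moves with the stage. About it the plate spans x -75 to +60, y -60 to +60 mm; both y edges have a rim 5 mm wide, 7 high; near and far edges are open. A flush strip along its near edge (x -125 to -75, y -120 to +155) runs under the pin's bracket.
- handle (a point): Yellow upright post on a tongue left of the plate (90 mm to the left of the plate point), diameter 22 mm, 45 mm tall above the tongue (50 to 95 mm above the bench); the point is on its axis at 75 mm height. The stage is slid by it.
- pin_grip (a point): Centre of the red T-bar on the vertical spring index pin: 50 mm long (own x), 14 thick (own y), 18 tall. At 111 mm height when the pin is down; rises and turns with it. Pin axis at base x -100, y 0 mm. Under the bar an aluminium collar, 34 mm across, top at 86 mm height, has a deep slot and a shallow rest notch for the brass cross pin.
- pin_lift (a joint): Lift of the index pin (m): 0 = fully down, locking the stage; upper limit 0.022. A spring pulls it down, 4 N at 0, about 8 N at the top. It can turn only when lifted above 0.0165 (the collar's ridge lies at 0.0155). Settled in the rest notch it reads about 0.0115; left on the ridge, 0.0155, it is not parked.
- pin_turn (a joint): Turn of the index pin (rad), counter-clockwise seen from above: 0 = bar along the base's x axis, over the deep slot (play about 0.1 either way); the centre of the rest notch is at 1.22, and the pin settles in it anywhere from about 1.05 to 1.40.
- tray (a point): Centre of the inner floor of the blue chip tray, fixed to the base beyond the slide, below the far edge of the plate and centred on it along y when the stage is out. Inside 81 mm (x) by 172 mm (y); floor 24 mm above the bench, far wall up to 62 mm, near wall (36 mm) tucked under the plate. Axes as the base's.
- scraper: Scraper block: white foot 30 mm (x) by 50 mm (y) by 14 mm, on it an orange grip 20 mm (x) by 40 mm (y) up to 56 mm; origin at the centre of its underside, z up; about 250 g. Symmetric front to back.
- scraper_grip (a point): Centre of the orange grip of the scraper, 38 mm above its underside, axes as the scraper's; it can be gripped across its 20 mm thickness (own x) or its 40 mm width.
- mat: Black rubber mat on the bench, the scraper's place, 110 mm (x) by 130 mm (y) by 4 mm, fixed; origin at the centre of its underside.
- jar: Bystander: amber specimen jar with white cap, diameter 48 mm, 70 mm tall; origin under its centre.
- mount: Bystander: small black specimen mount, foot diameter 56 mm, 50 mm tall; origin under its centre.
- tin: Bystander: round aluminium tin, diameter 64 mm, 28 mm tall; origin under its centre.
- chip0_c (a point): Centre of a loose brass chip, 14 x 10 x 8 mm, 12 g, which lies on the plate at the start; may be absent (none).
- chip1_c (a point): Centre of a loose copper chip, 12 x 12 x 7 mm, 12 g, which lies on the plate at the start; may be absent (none).
- chip2_c (a point): Centre of a loose steel chip, 15 x 9 x 8 mm, 12 g, which lies on the plate at the start; may be absent (none).
- chip3_c (a point): Centre of a loose brass chip, 13 x 11 x 7 mm, 12 g, which lies on the plate at the start; may be absent (none).
- chip4_c (a point): Centre of a loose copper chip, 12 x 10 x 8 mm, 12 g, which lies on the plate at the start; may be absent (none).
- chip5_c (a point): Centre of a loose steel chip, 14 x 11 x 7 mm, 12 g, which lies on the plate at the start; may be absent (none).
- chip6_c (a point): Centre of a loose brass chip, 15 x 10 x 7 mm, 12 g, which lies on the plate at the start; may be absent (none).
- chip7_c (a point): Centre of a loose copper chip, 12 x 11 x 8 mm, 12 g, which lies on the plate at the start; may be absent (none).
Not all that is in view belongs to the job. Leave any purple look-alike of the scraper alone.

How it is judged (in metres and radians):
On the way, in this order (a step that is already met when the one before it is completed fails the run):
1. The pin rests in its notch by itself (lifted 9.5 to 14.2 mm, turned more than 0.95 rad, not touched), the stage still home (value of joint pin_lift between 0.0095 and 0.0142 m and value of joint pin_turn above 0.95 rad and value of joint stage below 0.01 m and contact force between the fingers and pin_turn below 0.05 N), for 0.2 s.
2. The stage is drawn fully out (beyond 0.212 m), the pin still parked (value of joint pin_lift between 0.0095 and 0.0142 m and value of joint pin_turn above 0.95 rad and value of joint stage above 0.212 m), for 0.2 s.
3. Every chip lies in the tray (x of chip0_c in the frame of tray between -0.043 and 0.043 m and y of chip0_c in the frame of tray between -0.09 and 0.09 m and z of chip0_c in the frame of tray between -0.005 and 0.024 m and x of chip1_c in the frame of tray between -0.043 and 0.043 m and y of chip1_c in the frame of tray between -0.09 and 0.09 m and z of chip1_c in the frame of tray between -0.005 and 0.024 m and x of chip2_c in the frame of tray between -0.043 and 0.043 m and y of chip2_c in the frame of tray between -0.09 and 0.09 m and z of chip2_c in the frame of tray between -0.005 and 0.024 m and x of chip3_c in the frame of tray between -0.043 and 0.043 m and y of chip3_c in the frame of tray between -0.09 and 0.09 m and z of chip3_c in the frame of tray between -0.005 and 0.024 m and x of chip4_c in the frame of tray between -0.043 and 0.043 m and y of chip4_c in the frame of tray between -0.09 and 0.09 m and z of chip4_c in the frame of tray between -0.005 and 0.024 m and x of chip5_c in the frame of tray between -0.043 and 0.043 m and y of chip5_c in the frame of tray between -0.09 and 0.09 m and z of chip5_c in the frame of tray between -0.005 and 0.024 m and x of chip6_c in the frame of tray between -0.043 and 0.043 m and y of chip6_c in the frame of tray between -0.09 and 0.09 m and z of chip6_c in the frame of tray between -0.005 and 0.024 m and x of chip7_c in the frame of tray between -0.043 and 0.043 m and y of chip7_c in the frame of tray between -0.09 and 0.09 m and z of chip7_c in the frame of tray between -0.005 and 0.024 m), for 0.2 s.
4. The stage is pushed home (within 5 mm), the pin still parked (value of joint pin_lift between 0.0095 and 0.0142 m and value of joint pin_turn above 0.95 rad and value of joint stage below 0.005 m), for 0.2 s.
At the end, for the whole second after the job is handed in: The pin is down (within 2 mm) and the stage home (within 4 mm), every chip lies in the blue tray, and the scraper stands upright and still on its mat (its centre within 45 mm by 55 mm of the mat's centre) (all of step 3 and value of joint pin_lift below 0.002 m and value of joint stage below 0.004 m and x of scraper in the frame of mat between -0.045 and 0.045 m and y of scraper in the frame of mat between -0.055 and 0.055 m and z of scraper in the frame of mat between 0 and 0.01 m and angle between scraper's own z axis and vertical below 0.1 rad and linear speed of scraper below 0.02 m/s); the robot touches nothing.
It fails at once if The fingers touch a chip (contact force between the fingers and chip0 above 0.3 N or contact force between the fingers and chip1 above 0.3 N or contact force between the fingers and chip2 above 0.3 N or contact force between the fingers and chip3 above 0.3 N or contact force between the fingers and chip4 above 0.3 N or contact force between the fingers and chip5 above 0.3 N or contact force between the fingers and chip6 above 0.3 N or contact force between the fingers and chip7 above 0.3 N).
It fails at once if The jar, the mount or the tin is moved more than 30 mm (distance of any of jar, mount, tin from where it was at the start of the episode above 0.03 m).
Of chip0, chip1, chip2, chip3, chip4, chip5, chip6, chip7 only 4 to 8 are there at a start; the rules pass over those that are not, and their reading is None.
At some moment in a run one of scraper may be knocked a few centimetres aside while the robot is not near it.
Once in a run the grip may slacken for a moment while it holds something.
It also fails if it takes over 200 s, if anything falls off the work surface, if the arm or the gripper's body presses on something with over 40 N, if the wrist force passes 120 N, or if a joint passes its speed limit or range.

## Robot

A 7-joint arm with a two-finger parallel gripper is mounted at the origin on the work surface. World frame = base frame: x ahead of the robot, y to its left, z up, the work surface at z = 0. Lengths are in mm, angles in rad, forces in N, time in s.
With the tool pointing down it reaches from about 425 to 925 mm from the base axis. Payload 6.8 kg.
Tool frame: the origin (TCP) lies midway between the tips of the shut fingers; the grasp point (between the pads) lies 19 mm behind it; z points along the fingers, y is the direction in which the jaws open and shut (so a half turn about z gives the same grasp; the last joint's range is limited). The gripper opens to 88 mm and grips with 3 to 60 N. Pads are 20 mm wide; open, the fingers measure 115 mm over their backs; the gripper's body (75 mm by 178 mm) begins 61 mm behind the grasp point.
Start: joints at [0.992, 0.477, 0.022, 1.555, -0.011, 1.109, -0.083], TCP at [306.191, -601.577, 222.664] pointing down, gripper open.
Joint ranges: [-2.96, 2.96], [-0.34, 2.1], [-1.41, 1.46], [0.24, 2.44], [-1.37, 4.51], [0.17, 1.92], [-2.96, 2.96]. Speed limits (rad/s): [2.39, 2.39, 3.14, 3.14, 3.14, 3.14, 3.14].

## Interface

Orientations are given as a unit quaternion [x, y, z, w].
In Python, from workcell import bot gives the robot as it stands.
- The arm moves only by the tool arm_command, never from a script. Its arguments are lists of equal length, an entry for each row: "linear": the shift along the tool's x, y, z scaled (see below), a list of three; "turn": the turn about the tool's z scaled (see below). In form: {"linear": [[tx, ty, tz], ...], "turn": [turn, ...]}. A call has 1 to 20 rows; each row shifts and turns the commanded pose from where the row before left it, along the tool's axes as they then stand; what a row does not reach is not made up. The controller multiplies each number of a shift by 2.5 cm and each number of a turn by 6 degrees. A row lasts 1/12 s, in which the tool goes at most 41.7 mm and 7.16 degrees, less where a joint would pass 70% of its speed; a pose out of reach is approached as far as the arm can. A call with a number of a shift or a turn outside -1 to 1 is refused whole. A call with a gripper value outside its range is refused whole. "fingers" is the opening, from 0 (shut) to 1 (fully open), set as the call begins (left out, the last holds). The fingers move at their own pace and stop on an object; "force" is the grip in N (left out, the last holds). Time passes only in rows, so rows that do not move let the fingers close. It gives the time, the measured TCP pose, the force and the opening at its end, in the units of the state.
- bot.read_state(): the state, without advancing time (a new reading comes with each control period).
- bot.capture(name): name is "scene" or "top" or "wrist"; returns a dict with "pixels" (420x560x3 uint8, red, green, blue), "intrinsics" (3x3 intrinsics, pixels), "T" (4x4, takes a point from camera to world coordinates). Camera axes: x right, y down, z forward; pixel columns grow to the right and rows downward; lengths in mm; the calibration is good to about 2 mm. A picture is of the moment at which its call begins. There is no depth.
- bot.sign_off(): hands the job in, once; it reports no verdict.
Trained networks look in the newest picture that a camera, given by its name, has taken for a name from the list of things; names that differ only in an ending like _2 or _b are one class to them, and where a whole thing is asked for, a point or a joint stands for the part that bears it (a point fixed in the world has none). Each returns a list of dicts, best first, with "confidence" (0 to 1); they miss things now and then, are a little off and sometimes report something else, mostly with a low value. They report only what shows in the picture. A call takes as long as a camera call. They do not tell look-alikes from the thing itself.
- bot.outline_of(camera, target): "region" (420x560 bool, what is visible of it) and "extent" ([left, top, width, height] in pixels, round what is visible of it).
- bot.place_of(camera, target): "at" ([column, row] in pixels: a listed point, or the origin of a listed thing).
The state is a dict: "t": time; "joints": joint angles; "dq": joint speeds; "joint_efforts": joint torques, N m; "ee_pos": TCP position; "tool_rot": TCP orientation; "wrist_force": force on the tool from outside, world axes, zero at the start; "torque": the same for the moment, N m; "finger_gap": finger opening in mm.
Only numpy, scipy, OpenCV 4.12 (cv2) and the standard library are available. Lean on these libraries where they do the work, as an engineer would, in place of code of your own. Each camera call takes 0.05 s, during which the arm holds its last target. There are 200 camera calls.

## Working session

There is one attempt and no reset: what is moved stays moved. The work goes in short steps, Python scripts to look and compute and a tool call to move; the robot and the scene stay as the last step left them, time stands still between calls to the robot, and variables do not carry over. Pictures are saved under pics/ and viewed, about 12 in all and at most 16, crops included, and the job is handed in when it is done.

Besides the shell and the picture viewer there is one more tool, called after ">>>" as a command line: name --pt "numbers of a row" for each row, then --argument value for the rest. arm_command: Moves the arm, as the interface text tells. Shifts and turns lie within -1 to 1; 1 stands for 2.5 cm of shift or 6 degrees of turn. Its arguments: {"type":"object","properties":{"linear":{"type":"array","items":{"type":"array","items":{"type":"number","minimum":-1,"maximum":1}}},"turn":{"type":"array","items":{"type":"number","minimum":-1,"maximum":1}},"fingers":{"type":"number"},"force":{"type":"number"}},"required":["linear","turn"]}

```bash
mkdir -p pics; ls; python3 - <<'E'
from workcell import bot
import cv2,numpy as np
s=bot.read_state()
print(s['t'],s['ee_pos'],s['tool_rot'],s['finger_gap'])
for c in ['scene','top']:
    r=bot.capture(c); cv2.imwrite(f'pics/{c}0.png',r['pixels'][:,:,::-1])
    print(c,r['intrinsics'],r['T'].round(3) if hasattr(r['T'],'round') else r['T'])
    for n in ['base','plate','handle','pin_grip','tray','scraper','scraper_grip','mat','jar','mount','tin']+[f'chip{i}_c' for i in range(8)]:
        print(n,[(np.round(d['at'],1).tolist(),round(d['confidence'],2)) for d in bot.place_of(c,n)][:4])
E
```

```text
pics
0.0 [ 305.91558906 -601.03494338  221.71080775] [ 9.72411127e-01  2.33271907e-01 -2.76269918e-04 -8.60819708e-04] 88.05686734509776
scene [[401.83946053   0.         274.4100435 ]
 [  0.         401.83946053 216.23597274]
 [  0.           0.           1.        ]] [[ 7.20000e-01  5.51000e-01 -4.22000e-01  9.44629e+02]
 [ 6.94000e-01 -5.75000e-01  4.34000e-01 -3.54490e+02]
 [-4.00000e-03 -6.05000e-01 -7.96000e-01  8.71305e+02]
 [ 0.00000e+00  0.00000e+00  0.00000e+00  1.00000e+00]]
base [([227.1, 304.7], 0.91)]
plate [([177.5, 335.6], 0.74), ([164.3, 346.8], 0.69)]
handle [([207.7, 301.6], 0.81), ([175.9, 344.0], 0.45)]
pin_grip [([190.4, 252.9], 0.76)]
tray [([283.4, 301.6], 0.89)]
scraper [([360.7, 185.6], 0.88), ([293.0, 202.3], 0.72), ([312.1, 169.3], 0.68)]
scraper_grip [([363.1, 175.2], 0.81), ([288.1, 191.8], 0.79)]
mat [([362.8, 184.8], 0.84), ([160.1, 347.7], 0.36)]
jar [([311.0, 170.8], 0.8)]
mount []
tin [([361.4, 182.4], 0.72), ([326.8, 132.0], 0.61)]
chip0_c [([159.6, 348.6], 0.35), ([310.7, 169.0], 0.35)]
chip1_c [([176.2, 339.9], 0.61), ([174.9, 339.1], 0.2)]
chip2
[... 459 characters left out ...]
00e+01]
 [-1.000000e-03 -1.140000e-01 -9.940000e-01  1.323558e+03]
 [ 0.000000e+00  0.000000e+00  0.000000e+00  1.000000e+00]]
base [([353.1, 193.9], 0.71)]
plate [([396.4, 191.6], 0.82)]
handle [([375.4, 187.6], 0.95)]
pin_grip [([240.1, 146.3], 0.55), ([358.9, 222.2], 0.46)]
tray [([324.6, 159.8], 0.87), ([189.7, 187.2], 0.19)]
scraper [([248.3, 220.0], 0.47), ([187.0, 188.5], 0.44)]
scraper_grip [([245.6, 221.4], 0.67), ([185.4, 185.0], 0.57)]
mat [([187.4, 189.5], 0.69)]
jar [([205.4, 234.3], 0.72)]
mount [([238.5, 146.8], 0.58)]
tin [([152.2, 251.8], 0.68)]
chip0_c []
chip1_c []
chip2_c []
chip3_c []
chip4_c []
chip5_c [([237.9, 144.2], 0.16)]
chip6_c [([184.8, 188.4], 0.65)]
chip7_c []
```

```bash
cat > h.py <<'E'
from workcell import bot
import cv2,numpy as np
def world(r,px,z):
    K=np.array(r['intrinsics']);T=np.array(r['T'])
    d=T[:3,:3]@np.linalg.solve(K,[px[0],px[1],1.]);o=T[:3,3]
    return o+d*(z-o[2])/d[2]
def proj(r,P):
    K=np.array(r['intrinsics']);T=np.array(r['T'])
    c=K@(T[:3,:3].T@(np.asarray(P,float)-T[:3,3]));return c[:2]/c[2]
def tool():
    from scipy.spatial.transform import Rotation as R
    s=bot.read_state();m=R.from_quat(s['tool_rot']).as_matrix()
    return s,m
def save(r,name,box=None,f=1):
    im=np.ascontiguousarray(r['pixels'][:,:,::-1])
    if box: im=im[box[1]:box[3],box[0]:box[2]]
    cv2.imwrite(name,cv2.resize(im,None,fx=f,fy=f,interpolation=cv2.INTER_CUBIC))
def goto(P,z=None,yaw=None):
    """print tool-axis shift units to target and turn units; yaw = world dir (deg) of tool y, mod 180"""
    s,m=tool();d=np.array(P)-s['ee_pos'];
    print('t',round(s['t'],2),'pos',s['ee_pos'].round(1),'gap',round(s['finger_gap'],1),'F',np.round(s['wrist_force'],1))
    y=np.degrees(np.arctan2(m[1,1],m[0,1]));print('tool-y deg',y.round(1),'shift now units',(m.T@d/25).round(2))
    if yaw is not None:
        dw=(yaw-y+90)%180-90;a=np.radians(dw)
        print('turn world deg',round(dw,1),'units tool',round(-dw/6,2))
        c,sn=np.cos(a),np.sin(a);m2=np.array([[c,-sn,0],[sn,c,0],[0,0,1]])@m
        print('shift after turn',(m2.T@d/25).round(2))
E
python3 - <<'E'
import cv2,numpy as np
a=cv2.imread('pics/scene0.png');cv2.imwrite('pics/s1.png',cv2.resize(a[100:400,120:420],(800,600)[::-1] if 0 else (600,600),interpolation=cv2.INTER_CUBIC))
a=cv2.imread('pics/top0.png');cv2.imwrite('pics/t1.png',cv2.resize(a[100:300,120:480],(800,444),interpolation=cv2.INTER_CUBIC))
E
```

```text
(no output)
```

View pics/s1.png

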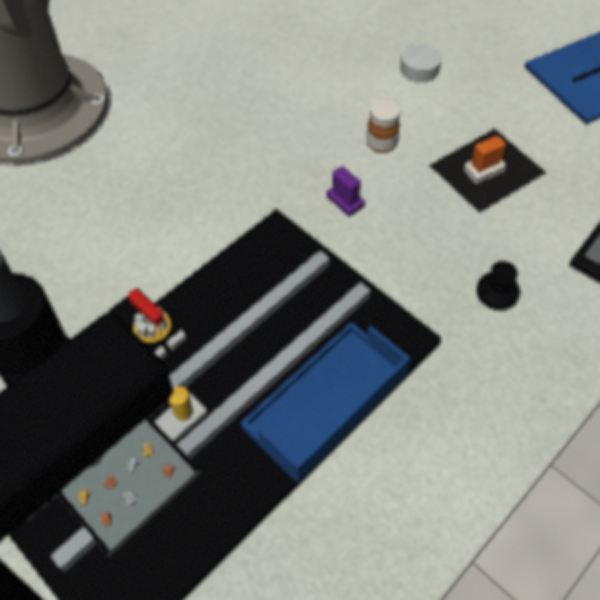

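View pics/t1.png

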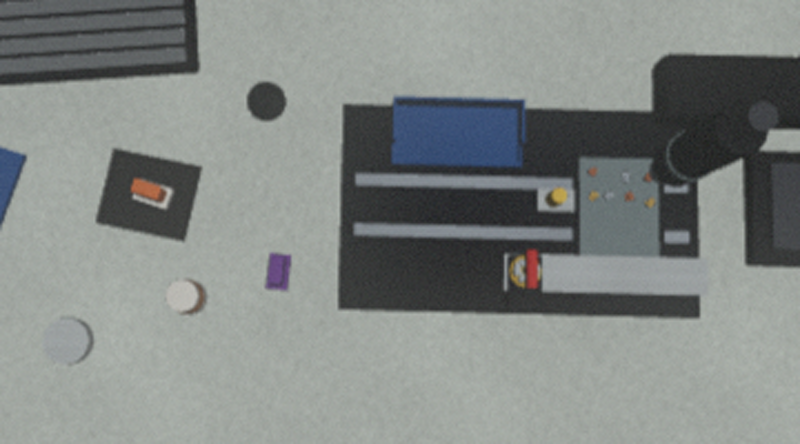

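The scene crop shows the pin bar at (146,305), the post at (180,403) and 7 chips on the plate. In the top crop the scraper is at (150,190) on its mat, the purple decoy at (278,271) and the pin at (532,268).

```bash
python3 - <<'E'
from h import *
t=bot.capture('top');s=bot.capture('scene')
C=lambda x,y:(120+x/2.2222,100+y/2.2222)
S=lambda x,y:(120+x/2,100+y/2)
print('corners',[world(t,C(*p),20).round(1).tolist() for p in [(344,104),(339,308),(698,317)]])
print('pin',world(t,C(532,268),115),world(t,(358.9,222.2),111),world(s,(190.4,252.9),111))
print('handle',world(t,(375.4,187.6),75),world(s,(207.7,301.6),75))
print('plate',world(t,(396.4,191.6),50),world(s,(177.5,335.6),50))
print('tray',world(t,(324.6,159.8),24),world(s,(283.4,301.6),24))
print('scr',world(t,(187,188.5),4),world(s,(360.7,185.6),4),'grip',world(t,(185.4,185),42),world(s,(363.1,175.2),42))
print('mat',world(t,(187.4,189.5),0),world(s,(362.8,184.8),0))
print('matc',[world(t,C(*p),4).round(1).tolist() for p in [(113,150),(201,166),(185,240),(97,222)]])
for n,z in [('jar',0),('mount',0),('tin',0)]:
    for d in bot.place_of('top',n)[:1]+[]: print(n,world(t,d['at'],z))
# red bar & yellow colour centroid, scene+top
for nm,r in (('top',t),('scene',s)):
    hsv=cv2.cvtColor(r['pixels'],cv2.COLOR_RGB2HSV)
    for c,lo,hi,z in [('red',(0,200,120),(6,255,255),118),('red2',(174,200,120),(180,255,255),118),('yel',(20,150,110),(30,255,255),90),('or',(7,180,120),(14,255,255),60),]:
        m=cv2.inRange(hsv,lo,hi);k,_,st,ce=cv2.connectedComponentsWithStats(m)
        for i in range(1,k):
            if st[i,4]>25: print(nm,c,st[i],ce[i].round(1),world(r,ce[i],z).round(1))
E
```

```text
corners [[716.9, 105.8, 20.0], [429.2, 108.6, 20.0], [422.9, -386.2, 20.0]]
pin [ 480.84301799 -140.90886852  115.        ] [ 476.52835481 -140.1570608   111.        ] [ 477.59576618 -143.38043331  111.        ]
handle [ 582.7675227  -196.61013669   75.        ] [ 578.62601286 -185.28573863   75.        ]
plate [ 575.08433126 -265.63752124   50.        ] [ 580.50034508 -273.99687717   50.        ]
tray [676.33883686 -50.36659444  24.        ] [679.80284448 -54.83720043  24.        ]
scr [583.45164154 380.63054807   4.        ] [587.16631322 369.20298268   4.        ] grip [588.72001932 377.23275347  42.        ] [584.33342896 373.676389    42.        ]
mat [580.85702523 380.16312017   0.        ] [5.88050697e+02 3.79234131e+02 1.13686838e-13]
matc [[650.0, 434.3, 4.0], [628.4, 308.2, 4.0], [522.4, 327.4, 4.0], [546.4, 452.6, 4.0]]
jar [440.21064707 316.49222498   0.        ]
mount [728.40210742 217.23409532   0.        ]
tin [371.59756226 484.28507518   0.        ]
scene red [185 246  15  15  89] [192.2 252.7] [ 484.5 -142.3  118. ]
scene yel [191 257  14  14  43] [199.3 266.2] [ 506.5 -145.8   90. ]
scene yel [205 293   9  16 100] [209.2 300.2] [ 585.4 -184.2   90. ]
scene or [357 168  15  16 113] [363.3 173.9] [589.6 362.2  60. ]
```

```bash
python3 - <<'E'
from h import *
goto([350,-350,230],yaw=89.3)
E
```

```text
t 2.25 pos [ 306.2 -601.6  222.7] gap 88.1 F [ 0.6  0.2 -0.2]
tool-y deg -63.0 shift now units [ 6.13 -8.17 -0.29]
turn world deg -27.7 units tool 4.61
shift after turn [  1.63 -10.08  -0.29]
```

>>> arm_command --pt "0 0 -0.1" --pt "0 0 -0.1" --pt "0 0 -0.1" --pt "0 0 0" --pt "0 0 0" --pt "0.16 -1 0" --pt "0.16 -1 0" --pt "0.16 -1 0" --pt "0.16 -1 0" --pt "0.16 -1 0" --pt "0.16 -1 0" --pt "0.16 -1 0" --pt "0.16 -1 0" --pt "0.16 -1 0" --pt "0.16 -1 0" --turn '[0.92,0.92,0.92,0.92,0.92,0,0,0,0,0,0,0,0,0,0]' --fingers 1

```text
t: 3.5
ee_pos: [349.0, -350.9, 230.4]
tool_rot: [1.0, -0.006, 0.0, 0.0]
wrist_force: [-0.2, -0.6, -0.0]
finger_gap: 87.9
```

>>> arm_command --pt "0.4 -1 0" --pt "0.4 -1 0" --pt "0.4 -1 0" --pt "0.4 -1 0" --pt "0.4 -1 0" --pt "0.4 -1 0" --pt "0.4 -1 0" --pt "0.4 -1 0" --pt "0 0 0" --pt "0 0 0" --pt "0 0 0" --turn '[0,0,0,0,0,0,0,0,0,0,0]'

```text
t: 4.42
ee_pos: [430.9, -153.6, 230.2]
tool_rot: [1.0, -0.006, -0.0, 0.0]
wrist_force: [0.7, 0.5, -0.2]
finger_gap: 87.6
```

```bash
python3 - <<'E'
from h import *
goto([477,-141,230],yaw=89.3)
r=bot.capture('wrist');save(r,'pics/w1.png');print(np.round(r['T'],2))
for n,z in [('pin_grip',111),('handle',75),('plate',50)]:
    for d in bot.place_of('wrist',n)[:2]:print(n,d['at'],d['confidence'],world(r,d['at'],z))
hsv=cv2.cvtColor(r['pixels'],cv2.COLOR_RGB2HSV)
m=cv2.inRange(hsv,(0,180,90),(6,255,255))|cv2.inRange(hsv,(174,180,90),(180,255,255))
k,_,st,ce=cv2.connectedComponentsWithStats(m)
for i in range(1,k):
    if st[i,4]>50: print(st[i],ce[i],world(r,ce[i],118))
E
```

```text
t 4.42 pos [ 430.9 -153.6  230.2] gap 87.6 F [ 0.7  0.5 -0.2]
tool-y deg -90.6 shift now units [ 1.84 -0.52  0.01]
turn world deg -0.1 units tool 0.01
shift after turn [ 1.84 -0.53  0.01]
[[-1.0000e-02 -9.7000e-01 -2.5000e-01  4.9982e+02]
 [-1.0000e+00  1.0000e-02  0.0000e+00 -1.5270e+02]
 [-0.0000e+00  2.5000e-01 -9.7000e-01  3.9249e+02]
 [ 0.0000e+00  0.0000e+00  0.0000e+00  1.0000e+00]]
pin_grip [256.5, 154.0] 0.81 [ 483.25949856 -136.55834527  111.        ]
pin_grip [425.3, 14.6] 0.31 [ 597.40951449 -281.85861187  111.        ]
handle [300.0, 48.8] 0.85 [ 581.71216441 -179.48508327   75.        ]
handle [262.1, 67.7] 0.66 [ 565.16786073 -142.13402881   75.        ]
plate [384.8, 54.3] 0.88 [ 581.93926816 -271.3544287    50.        ]
plate [355.0, 13.0] 0.48 [ 620.77623519 -237.59817033   50.        ]
[250 128  17  56 740] [257.98783784 155.61756757] [ 482.1947675  -138.29094909  118.        ]
```

View pics/w1.png

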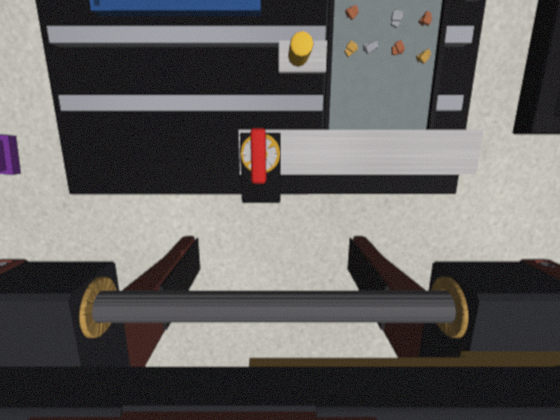

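The wrist view agrees: pin bar at (258,155), which is world (482,-138); post at (302,44), which is (582,-179); 7 chips on the plate.

>>> arm_command --pt "1 -0.3 0" --pt "1 -0.3 0" --pt "0.04 -0.02 0.9" --pt "0 0 0.9" --pt "0 0 0.9" --pt "0 0 0.9" --pt "0 0 0.9" --pt "0 0 0.9" --pt "0 0 0" --pt "0 0 0" --turn '[0,0,0,0,0,0,0,0,0,0]' --fingers 1

```text
t: 5.45
ee_pos: [481.4, -138.4, 94.6]
tool_rot: [1.0, -0.006, -0.001, -0.0]
wrist_force: [0.4, -0.1, 0.2]
finger_gap: 87.9
```

>>> arm_command --pt "0 0 0" --pt "0 0 0" --pt "0 0 0" --pt "0 0 0" --pt "0 0 0" --pt "0 0 0" --pt "0 0 0" --pt "0 0 0" --pt "0 0 0" --pt "0 0 0" --pt "0 0 0" --pt "0 0 0" --turn '[0,0,0,0,0,0,0,0,0,0,0,0]' --fingers 0 --force 45

```text
t: 6.45
ee_pos: [482.2, -139.4, 95.2]
tool_rot: [1.0, -0.006, 0.0, 0.001]
wrist_force: [0.1, -3.1, -0.8]
finger_gap: 14.0
```

>>> arm_command --pt "0 0 -0.2" --pt "0 0 -0.2" --pt "0 0 -0.2" --pt "0 0 -0.18" --pt "0 0 0" --pt "0 0 0" --turn '[0,0,0,0,0,0]'

```text
t: 6.95
ee_pos: [482.0, -139.0, 114.5]
tool_rot: [1.0, -0.006, -0.0, 0.001]
wrist_force: [1.7, -4.9, -8.7]
finger_gap: 13.6
```

>>> arm_command --pt "0 0 0" --pt "0 0 0" --pt "0 0 0" --pt "0 0 0" --pt "0 0 0" --pt "0 0 0" --pt "0 0 0" --pt "0 0 0" --pt "0 0 0" --pt "0 0 0" --pt "0 0 0" --pt "0 0 0" --pt "0 0 0" --pt "0 0 0" --pt "0 0 0" --pt "0 0 0" --pt "0 0 0" --pt "0 0 0" --turn '[-0.73,-0.73,-0.73,-0.73,-0.73,-0.73,-0.73,-0.73,-0.73,-0.73,-0.73,-0.73,-0.73,-0.73,-0.73,-0.73,0,0]'

```text
t: 8.45
ee_pos: [481.0, -137.8, 114.0]
tool_rot: [0.823, 0.569, -0.001, -0.001]
wrist_force: [-1.7, -0.7, -7.1]
finger_gap: 13.6
```

>>> arm_command --pt "0 0 0.1" --pt "0 0 0.1" --pt "0 0 0.1" --pt "0 0 0" --pt "0 0 0" --turn '[0,0,0,0,0]'

```text
t: 8.87
ee_pos: [481.3, -137.8, 106.7]
tool_rot: [0.822, 0.57, -0.001, -0.001]
wrist_force: [-4.1, -1.7, -8.1]
finger_gap: 13.3
```

>>> arm_command --pt "0 0 0" --pt "0 0 0" --pt "0 0 0" --pt "0 0 0" --pt "0 0 0" --pt "0 0 0" --pt "0 0 0" --pt "0 0 0" --pt "0 0 -1" --pt "0 0 -1" --pt "0 0 -1" --pt "0 0 -1" --pt "0 0 -0.6" --pt "0 0 0" --turn '[0,0,0,0,0,0,0,0,0,0,0,0,0,0]' --fingers 0.6

```text
t: 10.03
ee_pos: [484.4, -138.3, 225.5]
tool_rot: [0.822, 0.57, 0.002, 0.002]
wrist_force: [0.4, -0.1, 0.1]
finger_gap: 52.8
```

```bash
python3 - <<'E'
from h import *
r=bot.capture('wrist');save(r,'pics/w2.png')
s=bot.capture('scene')
hsv=cv2.cvtColor(s['pixels'],cv2.COLOR_RGB2HSV)
m=cv2.inRange(hsv,(0,200,120),(6,255,255))
k,_,st,ce=cv2.connectedComponentsWithStats(m)
print([(st[i],ce[i]) for i in range(1,k) if st[i,4]>20])
for z in (118,120,131,135): print(z,proj(s,[482,-138,z]))
goto([581.6,-179,200],yaw=179.3)
E
```

```text
[(array([181, 245,  22,  11, 108], dtype=int32), array([190.61111111, 249.7962963 ]))]
118 [193.02721112 250.89300046]
120 [192.87762326 250.40704357]
131 [192.0451979  247.70279455]
135 [191.73836829 246.70601607]
t 10.13 pos [ 482.3 -138.1  222.1] gap 52.7 F [-0.3  0.1 -0.1]
tool-y deg -20.6 shift now units [-0.14  4.29  0.89]
turn world deg 19.9 units tool -3.31
shift after turn [-1.59  3.99  0.89]
```

View pics/w2.png

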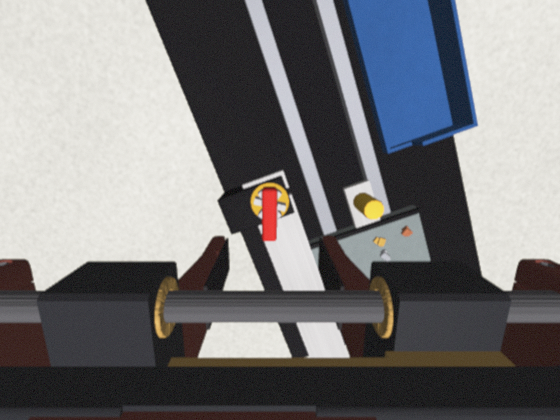

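>>> arm_command --pt "0 0 0" --pt "0 0 0" --pt "0 0 0" --pt "0 0 0" --pt "-0.4 1 0" --pt "-0.4 1 0" --pt "-0.4 1 0" --pt "-0.39 0.99 0" --pt "0 0 0" --pt "0 0 0" --turn '[-0.83,-0.83,-0.83,-0.83,0,0,0,0,0,0]'

```text
t: 10.97
ee_pos: [581.2, -178.8, 219.6]
tool_rot: [0.711, 0.703, -0.001, -0.002]
wrist_force: [-1.2, 0.3, 0.4]
finger_gap: 52.2
```

```bash
python3 - <<'E'
from h import *
goto([581.6,-179,62],yaw=179.3)
r=bot.capture('wrist')
hsv=cv2.cvtColor(r['pixels'],cv2.COLOR_RGB2HSV)
m=cv2.inRange(hsv,(20,150,110),(30,255,255))
k,_,st,ce=cv2.connectedComponentsWithStats(m)
for i in range(1,k):
    if st[i,4]>50: print(st[i],ce[i],world(r,ce[i],88))
for d in bot.place_of('wrist','handle')[:2]:print(d['at'],d['confidence'],world(r,d['at'],75))
E
```

```text
t 10.97 pos [ 581.2 -178.8  219.6] gap 52.2 F [-1.2  0.3  0.4]
tool-y deg -0.6 shift now units [-0.02  0.04  6.31]
turn world deg -0.1 units tool 0.01
shift after turn [-0.02  0.04  6.31]
[175 145  23  40 314] [189.29936306 163.96815287] [ 499.41258656 -135.69686001   88.        ]
[263 196  20  20 310] [272.38709677 205.83870968] [ 581.36837107 -179.16462844   88.        ]
[274.5, 203.9] 0.87 [ 583.53529182 -180.11212389   75.        ]
```

Post confirmed at (581.5,-179). Next: descend and grip.

>>> arm_command --pt "0 0 0.9" --pt "0 0 0.9" --pt "0 0 0.9" --pt "0 0 0.9" --pt "0 0 0.9" --pt "0 0 0.9" --pt "0 0 0.85" --pt "0 0 0" --pt "0 0 0" --turn '[0,0,0,0,0,0,0,0,0]'

```text
t: 11.82
ee_pos: [580.0, -178.2, 65.4]
tool_rot: [0.711, 0.703, -0.001, -0.001]
wrist_force: [0.1, 0.7, 0.8]
finger_gap: 52.9
```

>>> arm_command --pt "0 0 0" --pt "0 0 0" --pt "0 0 0" --pt "0 0 0" --pt "0 0 0" --pt "0 0 0" --pt "0 0 0" --pt "0 0 0" --turn '[0,0,0,0,0,0,0,0]' --fingers 0 --force 30

```text
t: 12.48
ee_pos: [579.8, -179.0, 66.4]
tool_rot: [0.711, 0.703, -0.001, -0.001]
wrist_force: [-7.3, 0.2, 8.0]
finger_gap: 21.6
```

>>> arm_command --pt "0.1 0 0" --pt "0.2 0 0" --pt "0.3 0 0" --pt "0.4 0 0" --pt "0.45 0 0" --pt "0.5 0 0" --pt "0.5 0 0" --pt "0.5 0 0" --pt "0.5 0 0" --pt "0.5 0 0" --pt "0.5 0 0" --pt "0.5 0 0" --pt "0.5 0 0" --pt "0.5 0 0" --pt "0.5 0 0" --pt "0.5 0 0" --pt "0.5 0 0" --pt "0.45 0 0" --pt "0.4 0 0" --pt "0.3 0 0" --turn '[0,0,0,0,0,0,0,0,0,0,0,0,0,0,0,0,0,0,0,0]'

```text
t: 14.15
ee_pos: [582.2, 36.4, 66.4]
tool_rot: [0.711, 0.703, -0.002, -0.001]
wrist_force: [-6.9, -2.3, 8.8]
finger_gap: 21.3
```

>>> arm_command --pt "0.2 0 0" --pt "0.1 0 0" --pt "0.06 0 0" --pt "0 0 0" --pt "0 0 0" --pt "0 0 0" --pt "0 0 0" --pt "0 0 0" --turn '[0,0,0,0,0,0,0,0]'

```text
t: 14.82
ee_pos: [582.2, 41.0, 66.3]
tool_rot: [0.712, 0.702, -0.003, 0.001]
wrist_force: [-7.3, -8.5, 10.9]
finger_gap: 21.4
```

>>> arm_command --pt "0 0 0" --pt "0 0 0" --pt "0 0 0" --pt "0 0 0" --pt "0 0 0" --pt "0 0 0" --pt "0 0 -1" --pt "0 0 -1" --pt "0 0 -1" --pt "0 0 -1" --pt "0 0 -1" --pt "0 0 -1" --pt "0 0 -1" --pt "0 0 -1" --pt "0 0 0" --pt "0 0 0" --turn '[0,0,0,0,0,0,0,0,0,0,0,0,0,0,0,0]' --fingers 0.7

```text
t: 16.15
ee_pos: [584.8, 45.5, 267.3]
tool_rot: [0.711, 0.703, 0.001, 0.001]
wrist_force: [-0.5, 0.1, -1.0]
finger_gap: 61.9
```

```bash
python3 - <<'E'
from h import *
r=bot.capture('wrist');t=bot.capture('top')
save(r,'pics/w3.png')
for d in bot.place_of('wrist','handle')[:2]:print(d['at'],d['confidence'],world(r,d['at'],75))
for n in ['plate','tray']:
    z={'plate':50,'tray':24}[n]
    for d in bot.place_of('wrist',n)[:1]:print(n,d['confidence'],world(r,d['at'],z))
    for d in bot.place_of('top',n)[:1]:print(n,d['confidence'],world(t,d['at'],z))
for i in range(8):
    for d in bot.place_of('wrist',f'chip{i}_c')[:2]:print('chip',i,d['at'],round(d['confidence'],2),world(r,d['at'],54).round(1))
goto([586,376,200],yaw=100)
E
```

```text
[273.1, 197.5] 0.75 [586.67102398  41.02891853  75.        ]
plate 0.6 [586.34081025 -49.71103464  50.        ]
tray 0.36 [592.38129602 -42.07321421  24.        ]
chip 0 [272.8, 285.0] 0.52 [584.9 -89.   54. ]
chip 1 [275.6, 267.6] 0.43 [589.1 -62.5  54. ]
chip 1 [275.7, 235.7] 0.27 [589.6 -15.8  54. ]
chip 2 [277.2, 248.5] 0.38 [591.5 -34.3  54. ]
chip 3 [274.5, 238.4] 0.42 [588.  -19.7  54. ]
chip 4 [295.1, 282.0] 0.55 [616.3 -84.8  54. ]
chip 5 [302.5, 236.0] 0.58 [625.7 -16.7  54. ]
chip 5 [298.0, 263.0] 0.52 [620.1 -55.9  54. ]
chip 6 [374.3, 55.2] 0.75 [706.1 204.2  54. ]
chip 7 [300.2, 237.2] 0.37 [622.7 -18.4  54. ]
t 16.9 pos [584.   45.2 265.9] gap 61.5 F [0.7 0.  0. ]
tool-y deg -0.6 shift now units [13.23 -0.07  2.64]
turn world deg -79.4 units tool 13.23
shift after turn [  2.37 -13.02   2.64]
```

View pics/w3.png

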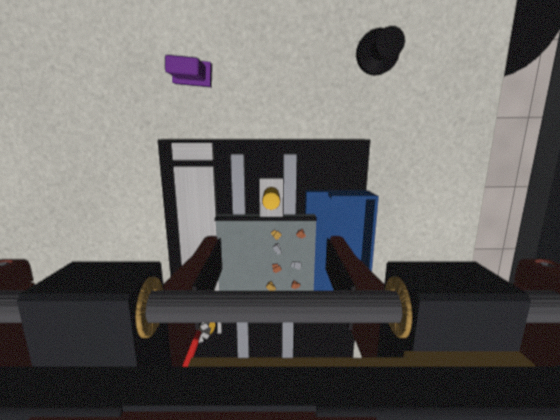

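View shows the plate fully out with 7 chips (rows 233–287, columns 268–302), the tray at its far side, and the pin still parked. Next I look at the scraper.

>>> arm_command --pt "1 0 0" --pt "1 0 0" --pt "1 0 0" --pt "1 0 0" --pt "1 0 0" --pt "1 0 0" --pt "1 0 0" --pt "1 0 0" --pt "1 0 0" --pt "1 0 0" --pt "1 0 0" --pt "1 0 0" --pt "0 0 0" --pt "0 0 0" --turn '[0,0,0,0,0,0,0,0,0,0,0,0,0,0]'

```text
t: 18.07
ee_pos: [586.5, 346.9, 265.6]
tool_rot: [0.71, 0.704, -0.0, -0.0]
wrist_force: [0.1, -1.4, 0.2]
finger_gap: 61.5
```

```bash
cat > scr.py <<'E'
from h import *
r=bot.capture('wrist')
hsv=cv2.cvtColor(r['pixels'],cv2.COLOR_RGB2HSV)
m=cv2.inRange(hsv,(5,150,90),(17,255,255)); m[300:]=0
k,l,st,ce=cv2.connectedComponentsWithStats(m)
i=1+np.argmax(st[1:,4]);print(st[i],ce[i])
pts=np.argwhere(l==i)[:,::-1]
for z in (60,):
    w=np.array([world(r,p,z)[:2] for p in pts],np.float32);print('orange minrect',cv2.minAreaRect(w))
m=cv2.inRange(hsv,(0,0,165),(180,40,255));m[300:]=0
for n,z in [('scraper',4),('scraper_grip',42),('mat',0)]:
    for d in bot.place_of('wrist',n)[:2]:print(n,round(d['confidence'],2),world(r,d['at'],z).round(1))
for d in bot.outline_of('wrist','mat')[:1]:
    p=np.argwhere(d['region'])[:,::-1];w=np.array([world(r,q,4)[:2] for q in p],np.float32);print('mat',cv2.minAreaRect(w))
E
python3 - <<'E'
exec(open('scr.py').read())
save(r,'pics/w4.png')
goto([586,376,200])
E
```

```text
[263 153  21  34 449] [273.20267261 169.54120267]
orange minrect ((587.8663940429688, 375.02716064453125), (39.85393142700195, 17.560808181762695), 72.18814849853516)
scraper 0.65 [591.5 377.7   4. ]
scraper 0.52 [591.2 379.3   4. ]
scraper_grip 0.75 [589.2 374.3  42. ]
mat 0.92 [589.9 383.2   0. ]
mat ((589.2177124023438, 384.4002685546875), (130.32049560546875, 111.0535888671875), 78.56133270263672)
t 18.32 pos [588.  343.5 266. ] gap 61.7 F [-0.5 -1.2  0.3]
tool-y deg -0.7 shift now units [ 1.3  -0.1   2.64]
```

View pics/w4.png

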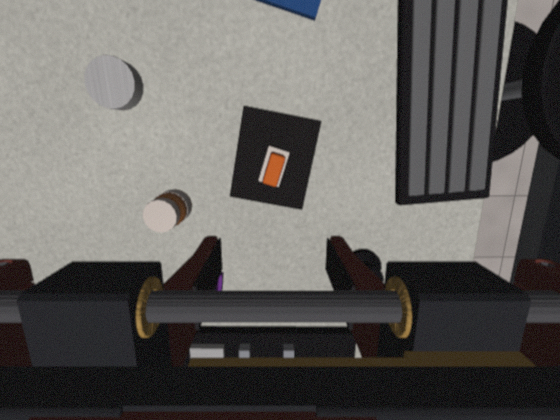

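Picture: scraper upright near the mat's centre at pixel (273,168), long axis at 72°; jar, tin and mount are well clear.

```bash
python3 -c "
from h import *
goto([588.5,375.5,26],yaw=-17.8)"
```

```text
t 18.32 pos [588.  343.5 266. ] gap 61.7 F [-0.5 -1.2  0.3]
tool-y deg -0.7 shift now units [1.29 0.   9.6 ]
turn world deg -17.1 units tool 2.84
shift after turn [ 1.23 -0.37  9.6 ]
```

>>> arm_command --pt "0 0 0" --pt "0 0 0" --pt "0 0 0" --pt "0.6 -0.18 0" --pt "0.63 -0.19 0.8" --pt "0 0 0.8" --pt "0 0 0.8" --pt "0 0 0.8" --pt "0 0 0.8" --pt "0 0 0.8" --pt "0 0 0.8" --pt "0 0 0.8" --pt "0 0 0.8" --pt "0 0 0.8" --pt "0 0 0.8" --pt "0 0 0.6" --pt "0 0 0.2" --pt "0 0 0" --pt "0 0 0" --pt "0 0 0" --turn '[0.95,0.95,0.94,0,0,0,0,0,0,0,0,0,0,0,0,0,0,0,0,0]'

```text
t: 19.98
ee_pos: [588.6, 378.1, 27.3]
tool_rot: [0.807, 0.59, 0.001, -0.0]
wrist_force: [0.1, -0.6, -0.7]
finger_gap: 61.2
```

>>> arm_command --pt "0 0 0" --pt "0 0 0" --pt "0 0 0" --pt "0 0 0" --pt "0 0 0" --pt "0 0 0" --pt "0 0 0" --pt "0 0 0" --pt "0 0 0" --pt "0 0 0" --turn '[0,0,0,0,0,0,0,0,0,0]' --fingers 0 --force 50

```text
t: 20.82
ee_pos: [587.8, 377.2, 25.9]
tool_rot: [0.807, 0.59, -0.0, 0.0]
wrist_force: [0.6, -0.2, 0.5]
finger_gap: 19.7
```

>>> arm_command --pt "0 0 -0.3" --pt "0 0 -0.7" --pt "0 0 -1" --pt "0 0 -1" --pt "0 0 -1" --pt "0 0 -1" --pt "0 0 0" --pt "0 0 0" --pt "0 0 0" --pt "0 0 0" --pt "0 0 0" --turn '[0,0,0,0,0,0,-0.95,-0.95,-0.94,0,0]'

```text
t: 21.73
ee_pos: [587.6, 377.0, 150.8]
tool_rot: [0.712, 0.702, -0.0, -0.0]
wrist_force: [-0.4, 0.2, -2.7]
finger_gap: 19.8
```

```bash
python3 - <<'E'
from h import *
goto([535,-75,150],yaw=-0.7)
s=bot.capture('scene')
print([(d['at'],d['confidence']) for d in bot.place_of('scene','scraper_grip')], proj(s,[588,375,166]))
E
```

```text
t 21.73 pos [587.6 377.  150.8] gap 19.8 F [-0.4  0.2 -2.7]
tool-y deg -0.8 shift now units [-18.11  -1.85   0.04]
turn world deg 0.1 units tool -0.02
shift after turn [-18.1   -1.88   0.04]
[([289.0, 190.9], 0.76), ([372.6, 141.1], 0.66)] [372.89829772 142.39145508]
```

Scraper is held (2.7 N of weight). Carry it to the plate.

>>> arm_command --pt "-0.5 -0.1 0" --pt "-0.9 -0.1 0" --pt "-0.95 -0.1 0" --pt "-0.95 -0.1 0" --pt "-0.95 -0.1 0" --pt "-0.95 -0.1 0" --pt "-0.95 -0.1 0" --pt "-0.95 -0.1 0" --pt "-0.95 -0.1 0" --pt "-0.95 -0.1 0" --pt "-0.95 -0.1 0" --pt "-0.95 -0.1 0" --pt "-0.95 -0.1 0" --pt "-0.95 -0.1 0" --pt "-0.95 -0.1 0" --pt "-0.95 -0.1 0" --pt "-0.95 -0.1 0" --pt "-0.95 -0.1 0" --pt "-0.95 -0.08 0" --pt "-0.5 0 0" --turn '[0,0,0,0,0,0,0,0,0,0,0,0,0,0,0,0,0,0,0,0]'

```text
t: 23.5
ee_pos: [534.5, -77.5, 150.8]
tool_rot: [0.713, 0.701, -0.001, 0.0]
wrist_force: [-0.1, 0.4, -2.4]
finger_gap: 19.7
```

>>> arm_command --pt "-0.5 0 0" --pt "-0.5 0 0" --pt "0 0 0" --pt "0 0 0" --pt "0 0 0" --turn '[0,0,0,0,0]'

```text
t: 23.92
ee_pos: [535.8, -97.0, 150.9]
tool_rot: [0.71, 0.704, 0.0, -0.0]
wrist_force: [-0.3, 0.9, -1.8]
finger_gap: 19.8
```

```bash
python3 - <<'E'
from h import *
goto([535,-75,72],yaw=-0.7)
s=bot.capture('scene');r=bot.capture('wrist')
a=r['pixels'];b=s['pixels']
im=np.hstack([cv2.resize(a[150:420,100:460],(480,360)),cv2.resize(b[200:360,130:300],(320,300))[:, :] if 0 else cv2.resize(b[200:380,140:300],(320,360))])
cv2.imwrite('pics/c5.png',im[:,:,::-1])
print(proj(s,[535,-77,103]))
E
```

```text
t 23.92 pos [535.8 -97.  150.9] gap 19.8 F [-0.3  0.9 -1.8]
tool-y deg -0.5 shift now units [ 0.88 -0.04  3.16]
turn world deg -0.2 units tool 0.03
shift after turn [ 0.88 -0.04  3.16]
[230.23816621 251.69477941]
```

View pics/c5.png

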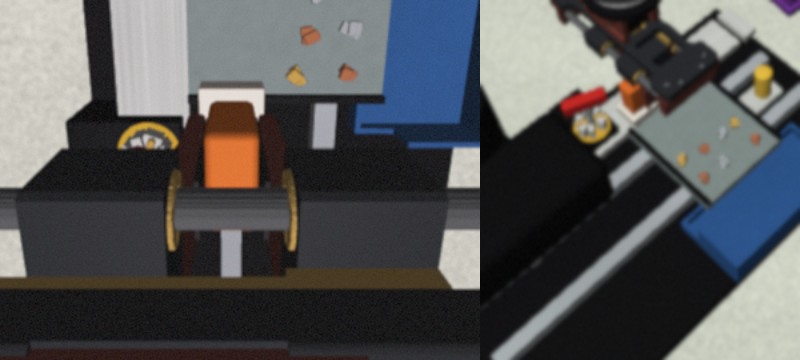

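Left: scraper in the grip, chips ahead on the plate. Shift into lane 1 and lower.

>>> arm_command --pt "0.44 0 0" --pt "0.44 0 0" --pt "0 0 0" --pt "0 0 0.8" --pt "0 0 0.8" --pt "0 0 0.8" --pt "0 0 0.4" --pt "0 0 0.2" --pt "0 0 0.08" --pt "0 0 0" --pt "0 0 0" --turn '[0,0,0,0,0,0,0,0,0,0,0]'

```text
t: 24.93
ee_pos: [536.6, -76.3, 74.8]
tool_rot: [0.711, 0.703, 0.001, 0.001]
wrist_force: [0.1, 0.7, -1.0]
finger_gap: 20.0
```

>>> arm_command --pt "0 0 0.06" --pt "0 0 0" --pt "0 0 0" --turn '[0,0,0]'

```text
t: 25.18
ee_pos: [536.4, -76.3, 73.0]
tool_rot: [0.711, 0.703, 0.0, 0.0]
wrist_force: [0.8, 1.3, -2.2]
finger_gap: 20.1
```

>>> arm_command --pt "0 0 0.06" --pt "0 0 0" --pt "0 0 0" --turn '[0,0,0]'

```text
t: 25.43
ee_pos: [536.4, -76.3, 71.8]
tool_rot: [0.711, 0.703, 0.0, 0.0]
wrist_force: [-2.0, 1.0, 5.1]
finger_gap: 19.4
```

>>> arm_command --pt "0.05 0.1 0" --pt "0 0.2 0" --pt "0 0.25 0" --pt "0 0.25 0" --pt "0 0.25 0" --pt "0 0.25 0" --pt "0 0.25 0" --pt "0 0.25 0" --pt "0 0.25 0" --pt "0 0.25 0" --pt "0 0.25 0" --pt "0 0.25 0" --pt "0 0.25 0" --pt "0 0.25 0" --pt "0 0.25 0" --pt "0 0.25 0" --pt "0 0.25 0" --pt "0 0.25 0" --pt "0 0 0" --pt "0 0 0" --turn '[0,0,0,0,0,0,0,0,0,0,0,0,0,0,0,0,0,0,0,0]'

```text
t: 27.1
ee_pos: [643.3, -76.5, 71.8]
tool_rot: [0.711, 0.703, -0.0, 0.0]
wrist_force: [-2.7, 0.4, 6.4]
finger_gap: 19.9
```

```bash
python3 - <<'E'
from h import *
s=bot.capture('scene');r=bot.capture('wrist')
a=r['pixels'];b=s['pixels']
im=np.hstack([cv2.resize(a[100:370,100:460],(480,360)),cv2.resize(b[200:380,150:310],(320,360))])
cv2.imwrite('pics/c6.png',im[:,:,::-1])
goto([640,-76,72])
E
```

```text
t 27.2 pos [643.3 -76.5  71.9] gap 19.4 F [-2.7 -0.3  5.8]
tool-y deg -0.6 shift now units [ 0.02 -0.13 -0.01]
```

View pics/c6.png

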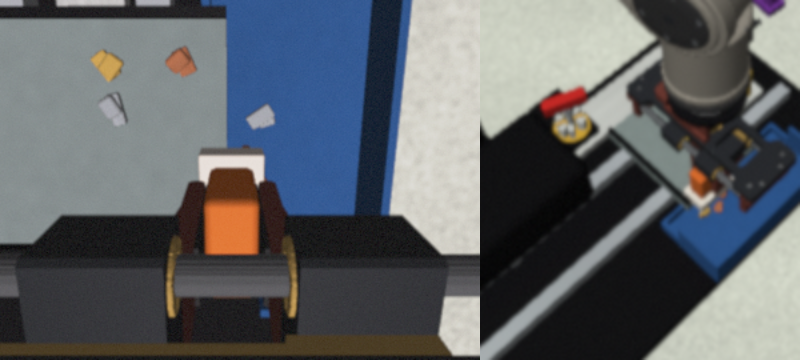

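Four chips are in the tray; three remain (y about -34 to -17), all within one more lane centred near y = -22.

>>> arm_command --pt "0 0 -0.4" --pt "0 0 -0.8" --pt "0 -0.7 0" --pt "0 -0.9 0" --pt "0 -0.9 0" --pt "0 -0.9 0" --pt "0 -0.9 0" --pt "0.5 0 0" --pt "0.8 0 0" --pt "0.8 0 0" --pt "0.12 0 0" --pt "0 0 0" --pt "0 0 0" --turn '[0,0,0,0,0,0,0,0,0,0,0,0,0]'

```text
t: 28.28
ee_pos: [536.7, -20.3, 101.1]
tool_rot: [0.711, 0.703, -0.0, 0.0]
wrist_force: [-0.5, -0.5, -2.4]
finger_gap: 19.8
```

>>> arm_command --pt "0 0 0.4" --pt "0 0 0.4" --pt "0 0 0.2" --pt "0 0 0.14" --pt "0 0 0.06" --pt "0 0 0" --pt "0 0 0" --turn '[0,0,0,0,0,0,0]'

```text
t: 28.87
ee_pos: [535.4, -20.6, 71.8]
tool_rot: [0.711, 0.703, -0.002, -0.0]
wrist_force: [-7.5, -1.4, 17.7]
finger_gap: 19.6
```

>>> arm_command --pt "0 0 -0.04" --pt "0 0.15 0" --pt "0 0.25 0" --pt "0 0.25 0" --pt "0 0.25 0" --pt "0 0.25 0" --pt "0 0.25 0" --pt "0 0.25 0" --pt "0 0.25 0" --pt "0 0.25 0" --pt "0 0.25 0" --pt "0 0.25 0" --pt "0 0.25 0" --pt "0 0.25 0" --pt "0 0.25 0" --pt "0 0.25 0" --pt "0 0.25 0" --pt "0 0.25 0" --pt "0 0.2 0" --pt "0 0 0" --turn '[0,0,0,0,0,0,0,0,0,0,0,0,0,0,0,0,0,0,0,0]'

```text
t: 30.53
ee_pos: [645.3, -21.0, 71.8]
tool_rot: [0.711, 0.703, -0.001, -0.0]
wrist_force: [-3.3, -0.3, 6.0]
finger_gap: 19.3
```

>>> arm_command --pt "0 0 -0.4" --pt "0 0 -0.8" --pt "0 0 -1" --pt "0 -0.9 -0.9" --pt "0 -0.9 0" --pt "0 -0.9 0" --pt "0 -0.9 0" --pt "0 0 0" --pt "0 0 0" --pt "0 0 0" --turn '[0,0,0,0,0,0,0,0,0,0]'

```text
t: 31.37
ee_pos: [556.2, -20.1, 149.8]
tool_rot: [0.711, 0.703, 0.001, 0.0]
wrist_force: [0.2, -0.7, -1.4]
finger_gap: 20.0
```

```bash
python3 - <<'E'
from h import *
s=bot.capture('scene');t=bot.capture('top')
a=t['pixels'];b=s['pixels']
im=np.hstack([cv2.resize(a[120:240,280:440],(480,360)),cv2.resize(b[200:380,150:310],(320,360))])
cv2.imwrite('pics/c7.png',im[:,:,::-1])
goto([588,376,150])
E
```

```text
t 31.47 pos [556.4 -19.9 149.5] gap 19.4 F [ 0.2  0.2 -1.4]
tool-y deg -0.6 shift now units [ 1.585e+01  1.090e+00 -1.000e-02]
```

View pics/c7.png

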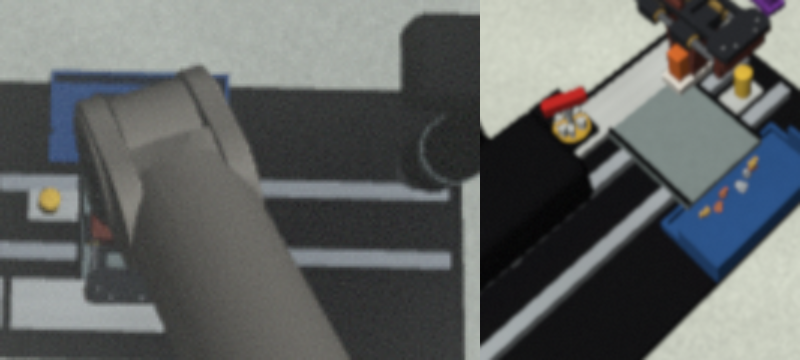

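Plate is clear and the chips lie in the tray. Return the scraper to its mat.

>>> arm_command --pt "0.4 0.07 0" --pt "0.8 0.07 0" --pt "0.95 0.07 0" --pt "0.95 0.07 0" --pt "0.95 0.07 0" --pt "0.95 0.07 0" --pt "0.95 0.07 0" --pt "0.95 0.07 0" --pt "0.95 0.07 0" --pt "0.95 0.07 0" --pt "0.95 0.07 0" --pt "0.95 0.07 0" --pt "0.95 0.07 0" --pt "0.95 0.07 0" --pt "0.95 0.07 0" --pt "0.95 0.04 0" --pt "0.95 0 0" --pt "0.4 0 0" --pt "0 0 0" --pt "0 0 0" --turn '[0,0,0,0,0,0,0,0,0,0,0,0,0,0,0,0,0,0,0,0]'

```text
t: 33.13
ee_pos: [586.6, 376.1, 148.9]
tool_rot: [0.711, 0.704, -0.0, 0.0]
wrist_force: [-0.5, -1.1, -2.2]
finger_gap: 19.8
```

>>> arm_command --pt "0 0 0.8" --pt "0 0 0.8" --pt "0 0 0.8" --pt "0 0 0.8" --pt "0 0 0.8" --pt "0 0 0.5" --pt "0 0 0.2" --pt "0 0 0.1" --pt "0 0 0.08" --pt "0 0 0" --pt "0 0 0" --turn '[0,0,0,0,0,0,0,0,0,0,0]'

```text
t: 34.05
ee_pos: [587.4, 376.4, 28.5]
tool_rot: [0.711, 0.703, 0.001, 0.0]
wrist_force: [-0.8, 0.8, -2.5]
finger_gap: 19.7
```

>>> arm_command --pt "0 0 0.06" --pt "0 0 0.04" --pt "0 0 0" --pt "0 0 0" --turn '[0,0,0,0]'

```text
t: 34.38
ee_pos: [587.3, 376.5, 25.9]
tool_rot: [0.711, 0.703, 0.001, 0.0]
wrist_force: [-0.9, -1.5, 4.2]
finger_gap: 20.0
```

Contact. Release, rise, then look.

>>> arm_command --pt "0 0 0" --pt "0 0 0" --pt "0 0 0" --pt "0 0 0" --pt "0 0 0" --pt "0 0 0" --pt "0 0 -0.5" --pt "0 0 -0.8" --pt "0 0 -1" --pt "0 0 -1" --pt "0 0 -1" --pt "0 0 -1" --pt "0 0 -1" --pt "0 0 -1" --pt "0 0 -1" --pt "-1 0 -1" --pt "-0.6 0 0" --pt "0 0 0" --pt "0 0 0" --turn '[0,0,0,0,0,0,0,0,0,0,0,0,0,0,0,0,0,0,0]' --fingers 0.6

```text
t: 35.97
ee_pos: [586.6, 334.8, 257.5]
tool_rot: [0.712, 0.703, -0.0, 0.0]
wrist_force: [1.2, 0.9, 0.4]
finger_gap: 52.8
```

```bash
python3 scr.py; python3 -c "
from h import *
goto([583.5,41.5,220],yaw=179.3)"
```

```text
[267 145  14  33 459] [273.48583878 161.03485839]
orange minrect ((588.8740844726562, 373.9084167480469), (38.31364822387695, 15.936426162719727), 89.29948425292969)
scraper 0.75 [590.9 376.4   4. ]
scraper_grip 0.87 [584.9 373.   42. ]
mat 0.57 [591.6 377.8   0. ]
mat ((588.677734375, 383.9346618652344), (129.75790405273438, 109.47509002685547), 78.92169189453125)
t 36.22 pos [585.5 337.  256.3] gap 52.4 F [-0.6 -1.   0.4]
tool-y deg -0.5 shift now units [-11.82   0.03   1.46]
turn world deg -0.2 units tool 0.03
shift after turn [-11.82   0.07   1.46]
```

>>> arm_command --pt "-0.8 0 0" --pt "-1 0 0" --pt "-1 0 0" --pt "-1 0 0" --pt "-1 0 0" --pt "-1 0 0" --pt "-1 0 0" --pt "-1 0 0" --pt "-1 0 0" --pt "-1 0 0" --pt "-1 0 0" --pt "-1 0 0" --pt "0 0 0" --pt "0 0 0" --pt "0 0 0" --turn '[0,0,0,0,0,0,0,0,0,0,0,0,0,0,0]'

```text
t: 37.47
ee_pos: [583.1, 42.5, 257.2]
tool_rot: [0.71, 0.704, 0.0, -0.001]
wrist_force: [0.2, 0.3, 0.1]
finger_gap: 52.8
```

```bash
python3 - <<'E'
from h import *
r=bot.capture('wrist');s=bot.capture('scene')
for d in bot.place_of('wrist','handle')[:2]:print(d['at'],d['confidence'],world(r,d['at'],75))
hsv=cv2.cvtColor(r['pixels'],cv2.COLOR_RGB2HSV)
m=cv2.inRange(hsv,(20,150,110),(30,255,255))
k,_,st,ce=cv2.connectedComponentsWithStats(m)
for i in range(1,k):
    if st[i,4]>50: print(st[i],ce[i],world(r,ce[i],88))
im=np.hstack([cv2.resize(r['pixels'][150:310,200:400],(400,320)),cv2.resize(s['pixels'][200:360,160:310],(400,427))[:320]])
cv2.imwrite('pics/c8.png',im[:,:,::-1])
goto([582,41,62],yaw=179.3)
E
```

```text
[274.5, 198.1] 0.86 [585.90396043  39.48865365  75.        ]
[264 191  18  18 241] [272.65560166 199.58506224] [583.74549832  40.47167795  88.        ]
t 37.62 pos [583.   43.  257.3] gap 52.4 F [ 0.5 -0.1 -0.7]
tool-y deg -0.5 shift now units [-0.09 -0.04  7.81]
turn world deg -0.2 units tool 0.04
shift after turn [-0.09 -0.04  7.81]
```

View pics/c8.png

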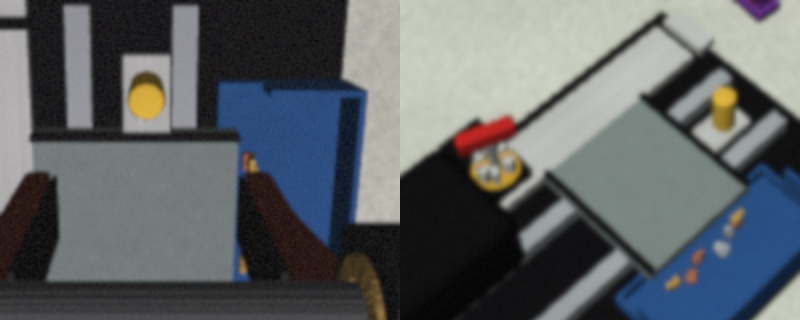

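Plate is empty; the chips lie along the tray near wall (right image, (670–740, 215–285)). Post at (583,40.5). Grip it and push home.

>>> arm_command --pt "-0.1 -0.02 0.9" --pt "0 0 0.9" --pt "0 0 0.9" --pt "0 0 0.9" --pt "0 0 0.9" --pt "0 0 0.9" --pt "0 0 0.9" --pt "0 0 0.9" --pt "0 0 0.45" --pt "0 0 0" --pt "0 0 0" --turn '[0,0,0,0,0,0,0,0,0,0,0]'

```text
t: 38.53
ee_pos: [582.6, 39.4, 66.2]
tool_rot: [0.711, 0.704, -0.0, -0.0]
wrist_force: [-0.1, 0.8, 0.0]
finger_gap: 52.9
```

>>> arm_command --pt "0 0 0" --pt "0 0 0" --pt "0 0 0" --pt "0 0 0" --pt "0 0 0" --pt "0 0 0" --pt "0 0 0" --pt "0 0 0" --turn '[0,0,0,0,0,0,0,0]' --fingers 0 --force 30

```text
t: 39.2
ee_pos: [582.2, 38.5, 66.7]
tool_rot: [0.711, 0.703, -0.0, -0.0]
wrist_force: [-4.1, -1.2, 6.2]
finger_gap: 21.4
```

>>> arm_command --pt "-0.1 0 0" --pt "-0.2 0 0" --pt "-0.3 0 0" --pt "-0.4 0 0" --pt "-0.45 0 0" --pt "-0.5 0 0" --pt "-0.5 0 0" --pt "-0.5 0 0" --pt "-0.5 0 0" --pt "-0.5 0 0" --pt "-0.5 0 0" --pt "-0.5 0 0" --pt "-0.5 0 0" --pt "-0.5 0 0" --pt "-0.5 0 0" --pt "-0.5 0 0" --pt "-0.5 0 0" --pt "-0.45 0 0" --pt "-0.4 0 0" --pt "-0.3 0 0" --turn '[0,0,0,0,0,0,0,0,0,0,0,0,0,0,0,0,0,0,0,0]'

```text
t: 40.87
ee_pos: [579.8, -177.5, 66.6]
tool_rot: [0.711, 0.703, -0.0, -0.0]
wrist_force: [-4.1, 3.0, 7.3]
finger_gap: 21.3
```

>>> arm_command --pt "-0.2 0 0" --pt "-0.1 0 0" --pt "-0.08 0 0" --pt "0 0 0" --pt "0 0 0" --pt "0 0 0" --turn '[0,0,0,0,0,0]'

```text
t: 41.37
ee_pos: [579.8, -181.6, 66.6]
tool_rot: [0.71, 0.704, 0.001, -0.002]
wrist_force: [-4.8, 10.1, 9.9]
finger_gap: 21.3
```

>>> arm_command --pt "0 0 0" --pt "0 0 0" --pt "0 0 0" --pt "0 0 0" --pt "0 0 0" --pt "0 0 0" --pt "0 0 -1" --pt "0 0 -1" --pt "0 0 -1" --pt "0 0 -1" --pt "0 0 -1" --pt "0 0 -1" --pt "0 0 -0.6" --pt "0 0 0" --pt "0 0 0" --turn '[0,0,0,0,0,0,0,0,0,0,0,0,0,0,0]' --fingers 0.7

```text
t: 42.62
ee_pos: [580.5, -186.2, 231.6]
tool_rot: [0.711, 0.703, 0.0, 0.001]
wrist_force: [0.0, -0.8, -0.6]
finger_gap: 61.4
```

```bash
python3 - <<'E'
from h import *
r=bot.capture('wrist')
hsv=cv2.cvtColor(r['pixels'],cv2.COLOR_RGB2HSV)
m=cv2.inRange(hsv,(20,150,110),(30,255,255))
k,_,st,ce=cv2.connectedComponentsWithStats(m)
for i in range(1,k):
    if st[i,4]>50: print(st[i],ce[i],world(r,ce[i],88))
m=cv2.inRange(hsv,(0,180,90),(6,255,255))|cv2.inRange(hsv,(174,180,90),(180,255,255)); m[300:]=0
k,l,st,ce=cv2.connectedComponentsWithStats(m);i=1+np.argmax(st[1:,4])
w=np.array([world(r,p,131)[:2] for p in np.argwhere(l==i)[:,::-1]],np.float32);print('bar',st[i],cv2.minAreaRect(w))
goto([482,-138.5,215],yaw=-20)
E
```

```text
[179 137  22  39 291] [191.83505155 156.14776632] [ 499.31014318 -136.61455437   88.        ]
[263 187  19  19 291] [272.41237113 196.05841924] [ 581.34822476 -179.15660252   88.        ]
bar [148 133  29  56 971] ((483.61358642578125, -138.29928588867188), (49.817176818847656, 16.522192001342773), 69.16202545166016)
t 42.67 pos [ 579.7 -186.1  230.4] gap 61.5 F [-1.1 -0.5 -1.1]
tool-y deg -0.6 shift now units [ 1.86 -3.93  0.62]
turn world deg -19.4 units tool 3.23
shift after turn [ 0.45 -4.32  0.62]
```

Post is back at its start position (stage home); bar at (483,-138), 69°. Re-grip the pin.

>>> arm_command --pt "0 0 0" --pt "0 0 0" --pt "0 0 0" --pt "0 0 0" --pt "0.11 -1 0" --pt "0.11 -1 0" --pt "0.11 -1 0" --pt "0.11 -1 0" --pt "0 -0.3 0" --pt "0 0 0" --pt "0 0 0" --turn '[0.84,0.84,0.84,0.84,0,0,0,0,0,0,0]'

```text
t: 43.58
ee_pos: [483.7, -138.1, 230.7]
tool_rot: [0.823, 0.568, -0.0, -0.0]
wrist_force: [0.4, -0.2, 0.2]
finger_gap: 61.8
```

```bash
python3 -c "
from h import *
goto([482.3,-138.3,106],yaw=-20.8)"
```

```text
t 43.58 pos [ 483.7 -138.1  230.7] gap 61.8 F [ 0.4 -0.2  0.2]
tool-y deg -20.8 shift now units [-0.03 -0.05  4.99]
turn world deg 0.0 units tool -0.0
shift after turn [-0.03 -0.05  4.99]
```

>>> arm_command --pt "-0.03 -0.05 0.8" --pt "0 0 0.8" --pt "0 0 0.8" --pt "0 0 0.8" --pt "0 0 0.8" --pt "0 0 0.7" --pt "0 0 0.29" --pt "0 0 0" --pt "0 0 0" --turn '[0,0,0,0,0,0,0,0,0]'

```text
t: 44.33
ee_pos: [482.9, -138.0, 106.3]
tool_rot: [0.823, 0.568, 0.0, -0.0]
wrist_force: [0.2, -0.1, -0.2]
finger_gap: 61.4
```

>>> arm_command --pt "0 0 0" --pt "0 0 0" --pt "0 0 0" --pt "0 0 0" --pt "0 0 0" --pt "0 0 0" --pt "0 0 0" --pt "0 0 0" --pt "0 0 0" --pt "0 0 0" --turn '[0,0,0,0,0,0,0,0,0,0]' --fingers 0 --force 45

```text
t: 45.17
ee_pos: [481.6, -137.8, 106.4]
tool_rot: [0.823, 0.568, -0.0, -0.0]
wrist_force: [-3.4, -0.2, 4.0]
finger_gap: 13.7
```

>>> arm_command --pt "0 0 -0.1" --pt "0 0 -0.1" --pt "0 0 -0.1" --pt "0 0 0" --pt "0 0 0" --turn '[0,0,0,0,0]'

```text
t: 45.58
ee_pos: [481.4, -137.7, 113.5]
tool_rot: [0.823, 0.568, -0.001, -0.001]
wrist_force: [-1.4, 1.0, -8.9]
finger_gap: 13.8
```

>>> arm_command --pt "0 0 0" --pt "0 0 0" --pt "0 0 0" --pt "0 0 0" --pt "0 0 0" --pt "0 0 0" --pt "0 0 0" --pt "0 0 0" --pt "0 0 0" --pt "0 0 0" --pt "0 0 0" --pt "0 0 0" --pt "0 0 0" --pt "0 0 0" --pt "0 0 0" --pt "0 0 0" --pt "0 0 0" --pt "0 0 0" --turn '[0.73,0.73,0.73,0.73,0.73,0.73,0.73,0.73,0.73,0.73,0.73,0.73,0.73,0.73,0.73,0.73,0,0]'

```text
t: 47.08
ee_pos: [482.5, -139.2, 114.0]
tool_rot: [1.0, -0.007, 0.001, 0.001]
wrist_force: [0.4, -6.3, -7.7]
finger_gap: 13.6
```

>>> arm_command --pt "0 0 0.15" --pt "0 0 0.15" --pt "0 0 0.15" --pt "0 0 0.15" --pt "0 0 0.12" --pt "0 0 0" --pt "0 0 0" --turn '[0,0,0,0,0,0,0]'

```text
t: 47.67
ee_pos: [482.6, -139.4, 96.0]
tool_rot: [1.0, -0.007, 0.001, 0.001]
wrist_force: [0.3, -5.9, -7.5]
finger_gap: 13.5
```

>>> arm_command --pt "0 0 0.03" --pt "0 0 0" --pt "0 0 0" --pt "0 0 0" --pt "0 0 0" --pt "0 0 0" --pt "0 0 0" --pt "0 0 0" --pt "0 0 0" --pt "0 0 -1" --pt "0 0 -1" --pt "0 0 -1" --pt "0 0 -1" --pt "0 0 -1" --pt "0 0 -1" --pt "0 0 -1" --pt "0 0 0" --pt "0 0 0" --turn '[0,0,0,0,0,0,0,0,0,0,0,0,0,0,0,0,0,0]' --fingers 0.6

```text
t: 49.17
ee_pos: [482.9, -137.9, 271.4]
tool_rot: [1.0, -0.008, 0.002, 0.0]
wrist_force: [0.0, 0.2, -0.3]
finger_gap: 52.9
```

>>> arm_command --pt "0.5 -1 0" --pt "0.5 -1 0" --pt "0.5 -1 0" --pt "0.5 -1 0" --pt "0.5 0 0" --pt "0 0 0" --pt "0 0 0" --turn '[0,0,0,0,0,0,0]'

```text
t: 49.75
ee_pos: [545.4, -38.9, 268.5]
tool_rot: [1.0, -0.007, -0.001, 0.0]
wrist_force: [-0.9, -0.2, 0.1]
finger_gap: 52.4
```

```bash
python3 - <<'E'
from h import *
s=bot.capture('scene');r=bot.capture('wrist');t=bot.capture('top')
hsv=cv2.cvtColor(s['pixels'],cv2.COLOR_RGB2HSV)
m=cv2.inRange(hsv,(0,200,120),(6,255,255));k,_,st,ce=cv2.connectedComponentsWithStats(m)
print('bar scene (start 185 246 15 15, 192.2 252.7)',[(st[i],ce[i]) for i in range(1,k) if st[i,4]>20])
for n,z in [('scraper',4),('scraper_grip',42)]:
    print(n,[(round(d['confidence'],2),world(s,d['at'],z).round(1)) for d in bot.place_of('scene',n)[:3]])
for n in ['jar','mount','tin']:
    print(n,[world(t,d['at'],0).round(1) for d in bot.place_of('top',n)[:1]])
save(r,'pics/w9.png')
im=np.hstack([cv2.resize(r['pixels'][:260,150:450],(462,400)),cv2.resize(s['pixels'][150:410,160:380],(338,400))])
cv2.imwrite('pics/c9.png',im[:,:,::-1])
E
```

```text
bar scene (start 185 246 15 15, 192.2 252.7) [(array([185, 246,  15,  15,  92], dtype=int32), array([191.91304348, 252.66304348]))]
scraper [(0.68, array([561.1, 420.1,   4. ])), (0.67, array([497.1, 185.4,   4. ])), (0.65, array([579.1, 374.8,   4. ]))]
scraper_grip [(0.62, array([586.3, 372.9,  42. ])), (0.52, array([487.2, 185.4,  42. ]))]
jar [array([439. , 315.5,   0. ])]
mount [array([721.8, 224.4,   0. ])]
tin [array([377.4, 486.4,   0. ])]
```

View pics/c9.png

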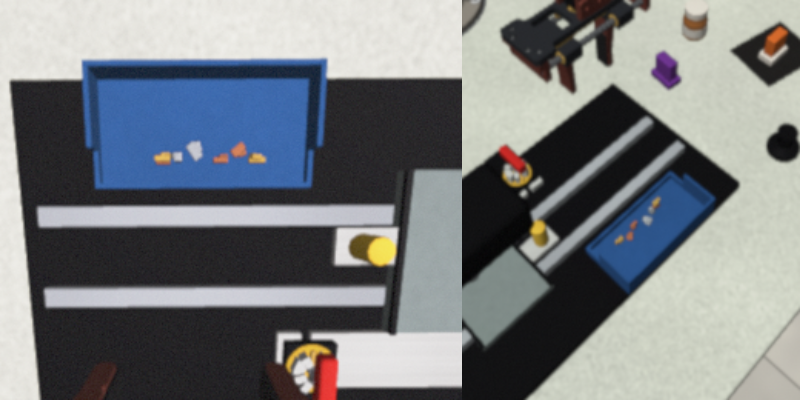

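Bar is back at its start pixel (pin down), the stage is home and the scraper stands on its mat. One zoomed check to count the chips in the tray.

```bash
python3 -c "
import cv2
a=cv2.imread('pics/w9.png')[80:120,240:340];cv2.imwrite('pics/c10.png',cv2.resize(a,(800,320),interpolation=cv2.INTER_CUBIC))"
```

```text
(no output)
```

View pics/c10.png

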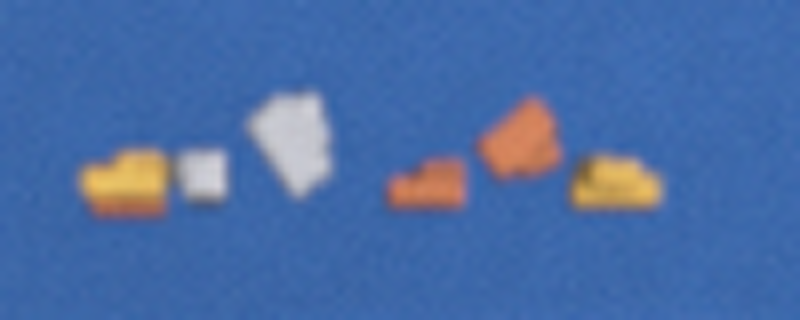

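Seven chips in the tray: brass on copper, steel, steel, copper, copper, brass. That matches the start count.

```bash
python3 -c "
from workcell import bot
print(bot.sign_off())"
```

```text
the job is handed in; nothing more can be done
None
```

The job is done and handed in; the robot clock stood at about 50 s of the allowed 200 s. I parked the pin in its notch and drew the stage fully out. Two scraper passes wiped all 7 chips into the tray. I then put the scraper back on its mat, pushed the stage home and turned the pin back down.

**Last checks:**
- **Pin:** the red bar is within half a pixel of its starting place in the scene camera, so the pin is down.
- **Stage:** after the push home, the yellow post measured (581, -179) mm, the same as before the stage was drawn out.
- **Chips:** the zoomed picture shows 7 in the tray (one brass lying on a copper one), and the plate is empty.
- **Scraper:** it stands upright on the mat, about 10 mm from the mat's centre.
- **Jar, mount and tin:** all within 10 mm of their first readings, which is about the spread of the detections.

One reading disagreed. The scraper network gave three weak matches in the last scene picture. One was the purple look-alike and one, at (561, 420) mm, matched nothing. The scraper's grip point and the picture both put the scraper on its mat.

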